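# File a punched circuit board in a lever arch file

### The job

Lift the lever of the lever arch file so that the arches spring fully open, lower the punched green circuit board, terminal block up, over the two posts until it lies flat on the grey panel with its wide part towards the open side of the file (away from the arches), then press the lever down until it snaps fully home so that the arches are shut over the board. Work gently: never force the lever, never ram the board onto the posts or press it down hard, and leave the other things on the bench where they are.

Things in the scene. Friction and masses are not known exactly. Their poses are not given: they have to be found in the camera images.
- file: Lever arch board file, fixed: red cover 200 (x) x 250 (y) x 6 mm with a rigid grey panel (top 12 mm up) where the board will lie. Origin: centre of the underside; z up; +x to the arch side, +y the way the lever points. Steel arches turn about a shaft at x = 60 mm: shut, they reach over to the post tops (up to 54 mm high); open, they are swung back to x > 55 mm, up to 68 mm high
- post_right (a point): centre of the top of the post at file x = 20, y = -65 mm. Both posts are upright steel, 6.5 mm diameter, blunt with a 1 mm chamfer; their tops are 40 mm above the bench, 28 mm above the panel
- post_left (a point): the same for the post at file x = 20, y = +15 mm (nearer the lever)
- lever_pivot (a point): hinge of the lever, 22 mm above the bench at file x = 60, y = 36 mm; the hinge axis is the file's x axis
- lever_tab (a point): centre of the black grip tab at the lever's free end, 76 mm from the hinge; the tab is 16 mm wide (file x), 28 mm long, 9 mm thick; the steel bar behind it 12 mm wide, 4 mm thick. Shut, its centre is 22 mm above the bench, 16 mm above the cover
- lever_part (a joint): lever angle, rad: 0 = shut, flat; 0.9 = fully open, tip raised. Over-centre spring: below about 0.045 rad (3.4 mm at the tab) it pulls shut, lifting takes some 2 N; above, the lever springs open by itself, and pressing it down takes up to about 12 N at the tab (most at half way) till it snaps past 0.045 rad onto a rigid stop. The arches turn with it
- board: Loose green circuit board, 70 (x) x 120 (y) x 4 mm, 60 to 130 g. Origin: centre of the underside; z up. Two 8.5 mm holes near one long edge, at x = +25, y = -40 and +40 mm. Starts flat on the bench, holes on the side away from the robot. Filed, its axes are parallel to the file's
- hole_right (a point): centre of the hole at board y = -40 mm, at the underside; belongs on post_right
- hole_left (a point): centre of the hole at board y = +40 mm, at the underside; belongs on post_left
- board_block (a point): centre of the black terminal block on the board, the place to grip: 16 (x) x 44 (y) mm, from 4 to 22 mm above the board's underside, centred at board x = -5, y = 0
- tape_roll: orange roll of tape, 66 mm wide, 13 mm high; origin at the centre of its underside; leave alone
- flux_bottle: small bottle with an orange nozzle, 30 mm wide, 86 mm high; origin at the centre of its underside; leave alone
- parts_dish: round steel dish of screws, 67 mm wide, 16 mm high; origin at the centre of its underside; leave alone
- lever_bar (a joint): bending of the lever's springy outer half about the file's x axis, at a point 30 mm from the hinge, in rad: 0 = straight, negative = tab pressed down. About 0.0024 rad per N across the tab; beyond 0.05 rad (21 N, 2.3 mm at the tab) the lever is bent and spoilt

How it is judged:
By the outcome, as a careful person would: the job done as asked, in the order asked, and still so for the second after the job is handed in, with the robot touching nothing.
It also fails if it takes over 72 s, if anything falls off the work surface, if the arm or the gripper's body presses on something with over 40 N, if the wrist force passes 120 N, or if a joint passes its speed limit or range.

### The arm

A 6-joint arm with a two-finger parallel gripper is mounted at the origin on a cart in front of the work surface, level with it; the furniture and walls round the work are solid. World frame = base frame: x ahead of the robot, y to its left, z up, the work surface at z = 0. Lengths are in m, angles in rad, forces in N, time in s.
With the tool pointing down it reaches from about 0.375 to 0.975 m from the base axis. Payload 3.8 kg.
Tool frame: the origin (TCP) lies on the mounting face of the last link; the fingertips stand 173 mm ahead of it and the grasp point (between the pads) lies 155 mm ahead of it; z points along the fingers, y is the direction in which the jaws open and shut (so a half turn about z gives the same grasp; the last joint's range is limited). The gripper opens to 85 mm and grips with 20 to 120 N. Pads are 22 mm wide; open, the fingers measure 114 mm over their backs; the gripper's body (76 mm by 85 mm) begins 54 mm behind the grasp point. The pads swing forward as they close: fully open they stand 13 mm farther back than shut.
Start: joints at [1.276, 0.264, 1.604, -0, 1.274, -0.037], TCP at [0.172, 0.653, 0.405] pointing down, gripper open.
Joint ranges: [-2.63, 2.63], [-0.94, 2.18], [0.31, 2.57], [-1.31, 4.45], [0, 2.66], [-2.55, 2.55]. Speed limits (rad/s): [2.57, 2.57, 3.14, 3.14, 3.14, 3.14].

### API

Orientations are given as a rotation vector (axis times angle).
In Python, from workcell import bot gives the robot as it stands.
- The arm moves only by the shell command python3 -m jog 'ROWS' [FORCE]. ROWS is JSON, a list that holds one entry, the list of rows, each a list of 7 numbers: the closure, from 0 (fully open) to 1 (shut), then the shift along the tool's x, y, z in cm, then the turn, a rotation vector about the tool's x, y, z in rad. A call has 1 to 12 rows; each row is the pose to reach, as a shift and turn from the pose commanded when the call began, along the tool's axes at that moment; what a row does not reach only later rows make up. A row lasts 1/8 s, in which the tool goes at most 62.5 mm and 10.7 degrees, less where a joint would pass 70% of its speed; a pose out of reach is approached as far as the arm can. A call with a gripper value outside its range is refused whole. The fingers move at their own pace and stop on an object; FORCE is the grip in N (left out, the last holds). Time passes only in rows, so rows that repeat a pose let the fingers close. It gives the time, the measured TCP pose, the force and the opening at its end, in the units of the state.
- bot.read_state(): the state, without advancing time (a new reading comes with each control period).
- bot.read_camera(name): name is "scene" or "side" or "wrist"; returns the picture (400x640x3 uint8, red, green, blue); there is no depth.
- bot.camera_model(name): a dict with "intrinsics" (3x3 intrinsics, pixels), "rvec" (rotation vector, rad) and "tvec" (3), from world to camera coordinates, as OpenCV has them. Camera axes: x right, y down, z forward; pixel columns grow to the right and rows downward; lengths in m; the calibration is good to about 2 mm. The wrist camera is an equidistant fisheye: a pixel r from the principal point sees the ray r / f radians off the axis. A picture is of the moment at which its call begins: read the wrist's pose just before it. camera_model takes no time and is no camera call; for the wrist camera it gives the pose at the moment of the call.
- bot.finish_job(): hands the job in, once; it reports no verdict.
The state is a dict: "time": time; "q": joint angles; "joint_vel": joint speeds; "joint_torque": joint torques, N m; "tool_pos": TCP position; "tcp_rot": TCP orientation; "wrist_force": force on the tool from outside, world axes, zero at the start; "torque": the same for the moment, N m; "width": opening from 0.0 (shut) to 1.0 (fully open).
Only numpy, scipy, OpenCV 4.12 (cv2) and the standard library are available. Lean on these libraries where they do the work, as an engineer would, in place of code of your own. Each camera call takes 0.05 s, during which the arm holds its last target.

## Working session

There is one attempt and no reset: what is moved stays moved. The work goes in short steps, Python scripts to look and compute and a shell command to move; the robot and the scene stay as the last step left them, time stands still between calls to the robot, and variables do not carry over. Pictures are saved under pics/ and viewed, and the job is handed in when it is done.

```bash
ls; mkdir -p pics
python3 - <<'E'
from workcell import bot
import cv2,json
s=bot.read_state(); print({k:(v if not hasattr(v,'tolist') else v.tolist()) for k,v in s.items()})
for n in ["scene","side","wrist"]:
    m=bot.camera_model(n); print(n,m)
    cv2.imwrite(f"pics/{n}0.png",bot.read_camera(n)[:,:,::-1])
E
```

```text
pics
{'time': 0.0, 'q': [1.2761097897027034, 0.26477657998957005, 1.605378151128939, -1.3597977408791536e-05, 1.2737026742896427, -0.03686393479495155], 'joint_vel': [-0.001758166382671835, -1.757610060033642e-06, -0.0006055366679940794, -0.00011522983889888222, -0.0011433093449978954, -0.00016743680953099622], 'joint_torque': [0.0010083276720251888, -51.50938153266907, -36.732362508773804, -6.444065547839273e-05, 0.012808344326913357, 1.3417028128515085e-05], 'tool_pos': [0.17198962066945106, 0.6523670768473083, 0.4033435588494355], 'tcp_rot': [-0.4038131702720972, -3.115166047485817, 0.003511658553647727], 'wrist_force': [0.5679207640894287, 0.6189947055275828, -0.4109674485385021], 'torque': [0.019944441055840416, -0.038295568846399515, -0.017690439024663062], 'width': 0.999041944648669}
scene {'intrinsics': array([[419.26646863,   0.        , 321.24109289],
       [  0.        , 419.26646863, 201.15591093],
       [  0.        ,   0.        ,   1.        ]]), 'rvec': array([ 2.37991279, -0.57796897,  0.22615888]), 'tvec': array([-0.53773571,  0.13822967,  1.24379221])}
side {'intrinsics': array([[502.54798495,   0.        , 316.13218832],
       [  0.        , 502.54798495, 199.96432905],
       [  0.        ,   0.        ,   1.        ]]), 'rvec': array([ 1.91881038, -0.18854657,  0.13715269]), 'tvec': array([-0.55970647,  0.05560956,  1.4877132 ])}
wrist {'intrinsics': array([[309.70691629,   0.        , 325.35696084],
       [  0.        , 309.70691629, 202.8831745 ],
       [  0.        ,   0.        ,   1.        ]]), 'rvec': array([-2.2875751 , -1.76300735, -0.26723919]), 'tvec': array([-0.67420718, -0.0391824 ,  0.38017975])}
```

View pics/scene0.png

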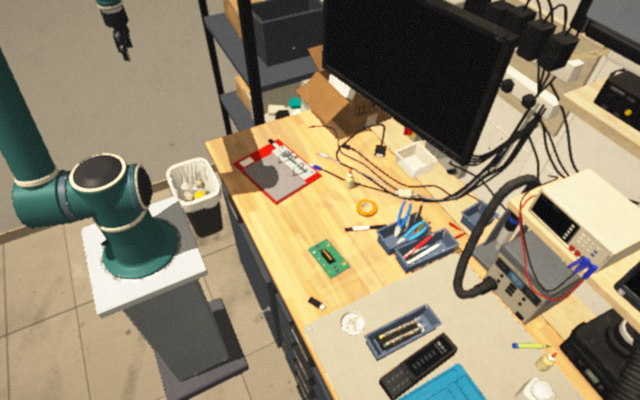

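View pics/side0.png

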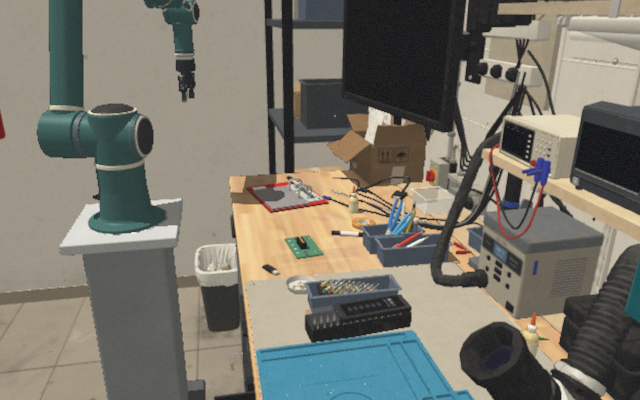

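View pics/wrist0.png

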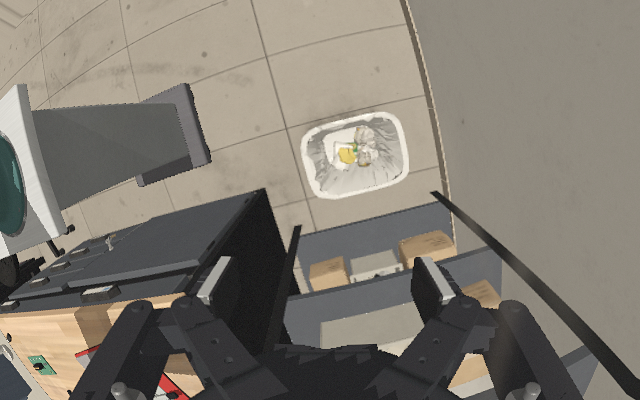

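```bash
cat > h.py <<'E'
import numpy as np, cv2
from scipy.spatial.transform import Rotation as R
def ray(m,u,v,fish=False):
    K=m["intrinsics"];x=(u-K[0,2])/K[0,0];y=(v-K[1,2])/K[1,1]
    if fish:
        r=np.hypot(x,y);d=np.array([np.sin(r)*x/max(r,1e-9),np.sin(r)*y/max(r,1e-9),np.cos(r)])
    else: d=np.array([x,y,1.])
    Rm=R.from_rotvec(m["rvec"]).as_matrix()
    return -Rm.T@m["tvec"],Rm.T@d
def onz(m,u,v,z,fish=False):
    c,d=ray(m,u,v,fish);return c+d*(z-c[2])/d[2]
def proj(m,P,fish=False):
    p=R.from_rotvec(m["rvec"]).as_matrix()@np.array(P)+m["tvec"];K=m["intrinsics"]
    if fish:
        r=np.hypot(p[0],p[1]);t=np.arctan2(r,p[2]);x,y=p[0]/r*t,p[1]/r*t
    else: x,y=p[0]/p[2],p[1]/p[2]
    return np.array([x*K[0,0]+K[0,2],y*K[1,1]+K[1,2]])
def crop(im,x0,y0,x1,y1,f,name):
    c=im[y0:y1,x0:x1,::-1];cv2.imwrite(name,cv2.resize(c,None,fx=f,fy=f,interpolation=cv2.INTER_CUBIC))
E
python3 - <<'E'
from h import *
s=cv2.imread("pics/scene0.png")[:,:,::-1]
crop(s,225,130,335,210,7,"pics/c1.png")
crop(s,300,190,400,290,6,"pics/c2.png")
s=cv2.imread("pics/side0.png")[:,:,::-1]
crop(s,230,165,370,265,5,"pics/c3.png")
E
```

```text
(no output)
```

View pics/c1.png

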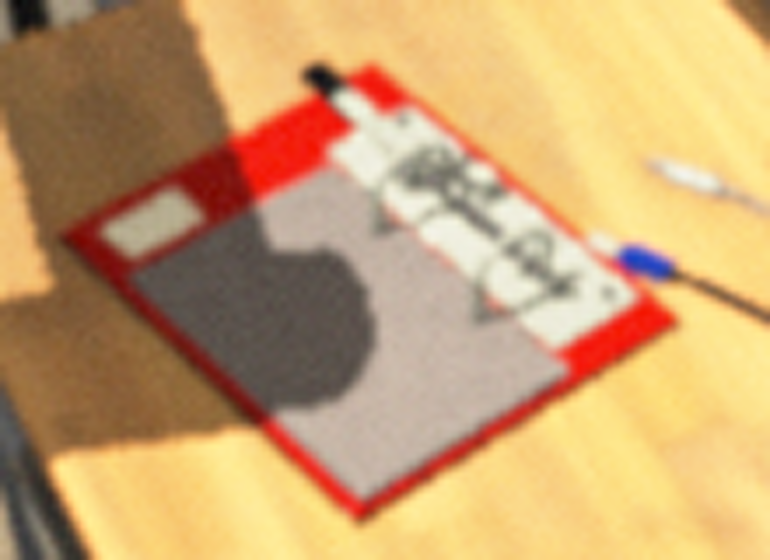

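View pics/c2.png

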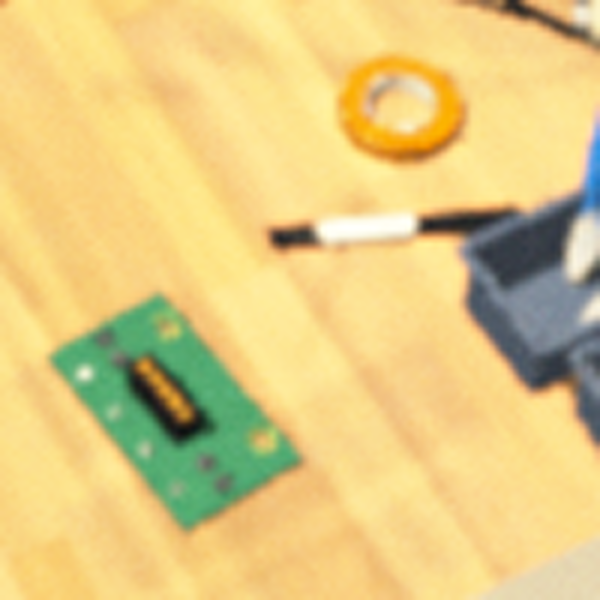

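View pics/c3.png

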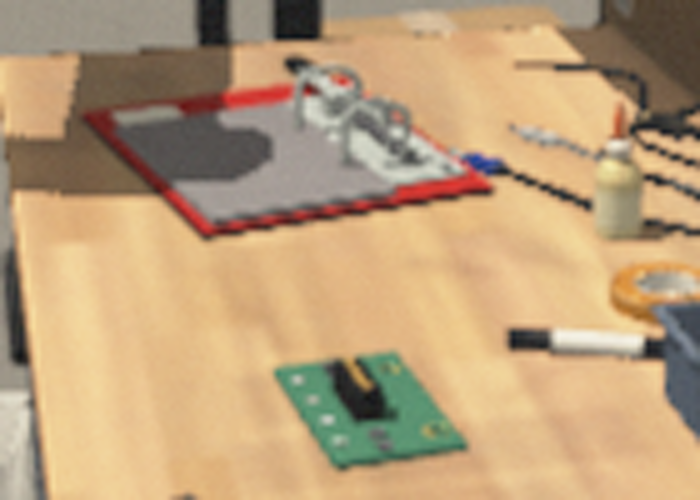

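```bash
cat > fit.py <<'E'
from h import *
from workcell import bot
from scipy.optimize import least_squares
m=bot.camera_model("scene")
def fit(pix,loc,z,g):
    f=lambda p:(np.array([proj(m,[p[0]+a*np.cos(p[2])-b*np.sin(p[2]),p[1]+a*np.sin(p[2])+b*np.cos(p[2]),z]) for a,b in loc])-pix).ravel()
    r=least_squares(f,g);return r.x,r.fun.round(2)
off=lambda l,f,o:np.array(l)/f+np.array(o)
F=fit(off([(65,237),(372,65),(678,322),(360,520)],7,(225,130))-0.5+.5/7,[(-.1,.125),(.1,.125),(.1,-.125),(-.1,-.125)],.006,[.5,.5,0])
B=fit(off([(50,357),(158,293),(303,462),(188,530)],6,(300,190))-0.5+.5/6,[(-.035,.06),(.035,.06),(.035,-.06),(-.035,-.06)],.004,[.5,.1,0])
E
python3 - <<'E'
from fit import *
print(F,B)
for n,u in [("tape",(367,209))]: print(n,onz(m,*u,0.013))
E
```

```text
(array([0.49136079, 0.11118591, 0.23889606]), array([-1.25, -0.34,  0.35, -0.4 ,  1.07, -0.27, -0.17,  0.64])) (array([ 0.48037771, -0.28763976,  0.12766878]), array([-0.78, -0.04,  0.5 , -0.31,  0.45, -0.28, -0.17,  0.53]))
tape [ 0.67209589 -0.18818606  0.013     ]
```

```bash
cat >> h.py <<'E'
def pose(s): return np.array(s["tool_pos"]),R.from_rotvec(s["tcp_rot"])
def down(yaw,tiltx=0,tilty=0):
    # tool y axis at world yaw, z down, x = yaw+90; then extra tilt about tool x / tool y
    y=np.array([np.cos(yaw),np.sin(yaw),0]);z=np.array([0,0,-1.]);x=np.cross(y,z)
    return R.from_matrix(np.c_[x,y,z])*R.from_rotvec([tiltx,tilty,0])
def rel(s,p,rot):
    """shift cm, turn in the tool axes from measured pose to TCP p, rot"""
    p0,r0=pose(s);d=r0.inv().apply(np.array(p)-p0)*100;t=(r0.inv()*rot).as_rotvec()
    n=max(np.linalg.norm(d)/6.25,np.linalg.norm(t)/.1867)
    print("shift",d.round(2),"turn",t.round(3),"rows>=",round(n,1))
def loc(F,a,b,z=0):
    c,s=np.cos(F[2]),np.sin(F[2]);return np.array([F[0]+a*c-b*s,F[1]+a*s+b*c,z])
E
python3 - <<'E'
from fit import *
s=bot.read_state();p,r=pose(s);m=bot.camera_model("wrist")
c=R.from_rotvec(m["rvec"]);o=-c.inv().apply(m["tvec"])
print("cam in tool",r.inv().apply(o-p), "axes(cam xyz as cols in tool)\n",(r.inv()*c.inv()).as_matrix().round(3))
print(r.as_matrix().round(3))
for t in [.0]: rel(s,loc(F[0],0.03,-.03,.36),down(F[0][2]))
print(loc(F[0],.06,.112))
E
```

```text
cam in tool [0.07611938 0.00031525 0.0302317 ] axes(cam xyz as cols in tool)
 [[-0.    -0.954 -0.299]
 [ 1.    -0.     0.   ]
 [-0.    -0.299  0.954]]
[[-0.967  0.255 -0.001]
 [ 0.255  0.967 -0.002]
 [ 0.    -0.002 -1.   ]]
shift [-48.75 -45.39   4.44] turn [-2.000e-03  1.000e-03  1.074e+00] rows>= 10.7
[0.52315419 0.2342029  0.        ]
```

```bash
python3 -m jog '[[[0,-46,-45,2,0,0,1.074],[0,-46,-45,2,0,0,1.074],[0,-46,-45,2,0,0,1.074],[0,-46,-45,2,0,0,1.074],[0,-46,-45,2,0,0,1.074],[0,-46,-45,2,0,0,1.074],[0,-46,-45,2,0,0,1.074],[0,-46,-45,2,0,0,1.074],[0,-46,-45,2,0,0,1.074],[0,-46,-45,2,0,0,1.074],[0,-46,-45,2,0,0,1.074],[0,-46,-45,2,0,0,1.074]]]'
python3 - <<'E'
from fit import *
s=bot.read_state();print(s["joint_vel"].round(3) if hasattr(s["joint_vel"],'round') else s["joint_vel"])
np.save("w1.npy",np.r_[bot.camera_model("wrist")["rvec"],bot.camera_model("wrist")["tvec"]])
im=bot.read_camera("wrist");cv2.imwrite("pics/w1.png",im[:,:,::-1])
E
```

```text
time: 1.65
tool_pos: [0.5024, 0.0994, 0.3843]
tcp_rot: [-1.943, -2.467, 0.001]
wrist_force: [-0.2, 0.2, -1.0]
width: 1.002
[ 0.045 -0.014  0.012  0.013  0.006  0.011]
```

View pics/w1.png

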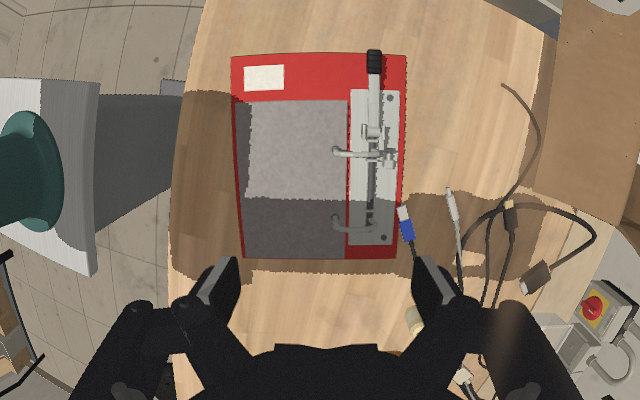

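Run:
```python
from h import *
s=cv2.imread("pics/w1.png")[:,:,::-1]
crop(s,220,40,420,100,4,"pics/c4.png");crop(s,220,210,420,270,4,"pics/c5.png");crop(s,320,40,410,150,5,"pics/c6.png")
```

```text
(no output)
```

View pics/c4.png

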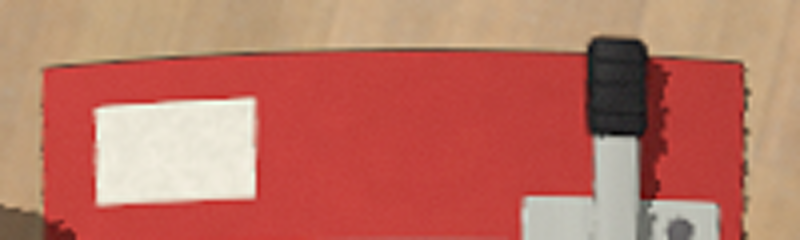

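View pics/c5.png

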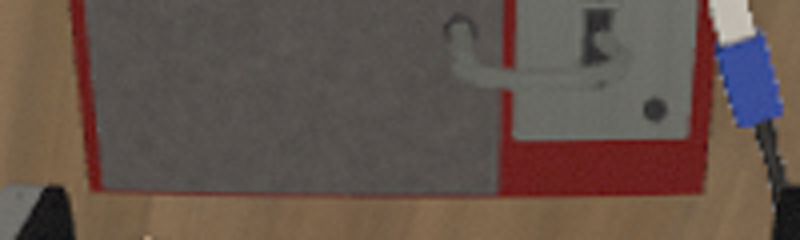

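View pics/c6.png

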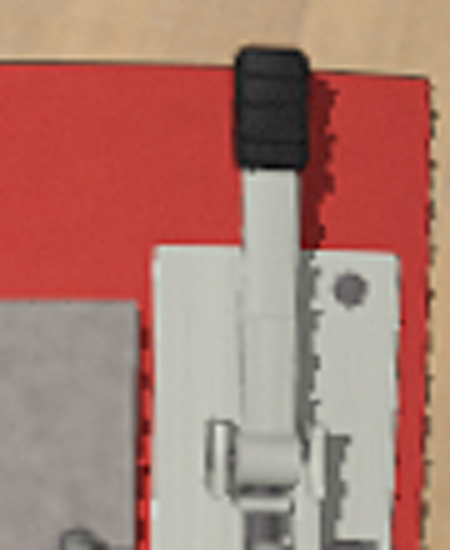

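```bash
cat > fit2.py <<'E'
from h import *
from workcell import bot
from scipy.optimize import least_squares
def wm(f):
    a=np.load(f);return dict(intrinsics=bot.camera_model("wrist")["intrinsics"],rvec=a[:3],tvec=a[3:])
def fitw(m,pix,l,g,w=None):
    f=lambda p:(np.array([proj(m,loc(p,*q),True) for q in l])-pix).ravel()
    r=least_squares(f,g);return r.x,r.fun.round(2)
E
python3 - <<'E'
from fit2 import *
m=wm("w1.npy")
pix=np.r_[np.array([(43,67),(744,62)])/4+[220,40],np.array([(92,190),(704,193)])/4+[220,210]]-.375
l=[(-.1,.125,.006),(.1,.125,.006),(-.1,-.125,.006),(.1,-.125,.006)]
x,r=fitw(m,pix,l,[.49,.11,.24]);print(x,r)
for q in [(.06,.112,.0265),(.02,.015,.04),(.02,-.065,.04),(.052,.126,.0265),(.068,.126,.0265),(.052,.098,.0265),(.068,.098,.0265)]: print(q,proj(m,loc(x,*q),True).round(1), loc(x,*q).round(4))
print(proj(m,loc(x,.06,.112,.0265),True))
c=onz(m,374.0,61.5,.0265,True);print("tab",c)
E
```

```text
[0.48992892 0.11451087 0.23672467] [-0.88 -0.63  1.03 -0.8  -1.04  1.16  0.81  0.8 ]
(0.06, 0.112, 0.0265) [374.6  60.5] [0.522  0.2375 0.0265]
(0.02, 0.015, 0.04) [336.5 152.2] [0.5059 0.1338 0.04  ]
(0.02, -0.065, 0.04) [335.8 225.5] [0.5246 0.056  0.04  ]
(0.052, 0.126, 0.0265) [367.   47.5] [0.5109 0.2492 0.0265]
(0.068, 0.126, 0.0265) [382.1  48.2] [0.5265 0.2529 0.0265]
(0.052, 0.098, 0.0265) [367.   73.1] [0.5175 0.222  0.0265]
(0.068, 0.098, 0.0265) [382.1  73.7] [0.533  0.2257 0.0265]
[374.59289844  60.51753608]
tab [0.52163722 0.23623844 0.0265    ]
```

Run:
```python
from fit2 import *
s=bot.read_state();rel(s,[.5217,.2365,.186],down(.237))
```

```text
shift [12.74  5.15 19.84] turn [-0.001 -0.001  0.001] rows>= 3.9
```

```bash
python3 -m jog '[[[0,6,2.5,7,0,0,0],[0,12.7,5.1,13,0,0,0],[0,12.7,5.1,14,0,0,0],[0,12.7,5.1,14,0,0,0],[0,12.7,5.1,14,0,0,0],[0,12.7,5.1,14,0,0,0]]]' 20
python3 - <<'E'
from fit2 import *
s=bot.read_state();rel(s,[.5217,.2365,.186],down(.237));print(s["time"])
m=bot.camera_model("wrist");im=bot.read_camera("wrist");cv2.imwrite("pics/w2.png",im[:,:,::-1])
print(proj(m,[.5217,.2365,.0265],True))
E
```

```text
time: 2.45
tool_pos: [0.522, 0.2359, 0.2466]
tcp_rot: [1.939, 2.47, 0.004]
wrist_force: [1.4, -0.6, 0.7]
width: 0.997
shift [ 0.07 -0.03  6.06] turn [ 0.003 -0.     0.002] rows>= 1.0
2.45
[323.62215234 226.69750175]
```

View pics/w2.png

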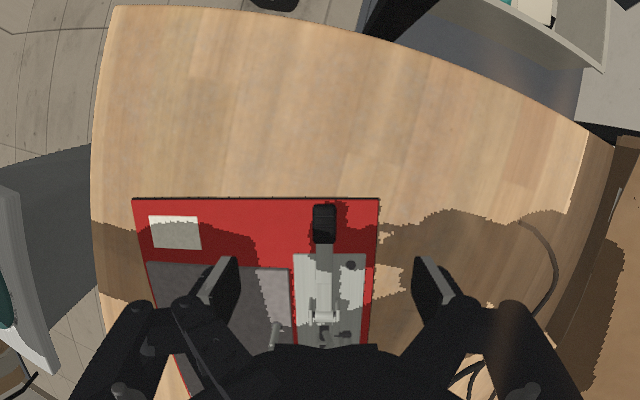

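```bash
python3 -m jog '[[[0,0.1,0,3,0,0,0],[0,0.1,0,5.8,0,0,0],[0,0.1,0,6,0,0,0],[0,0.1,0,6,0,0,0]]]' 20
python3 - <<'E'
from fit2 import *
s=bot.read_state();print(s["wrist_force"])
im=bot.read_camera("wrist");cv2.imwrite("pics/w3.png",im[:,:,::-1])
im=bot.read_camera("side");crop(im,260,155,360,215,7,"pics/s3.png")
E
```

```text
time: 3.0
tool_pos: [0.5222, 0.2364, 0.1862]
tcp_rot: [1.941, 2.469, 0.003]
wrist_force: [0.1, 0.2, 1.1]
width: 1.0
[0.08604615 0.16263183 1.10754676]
```

View pics/w3.png

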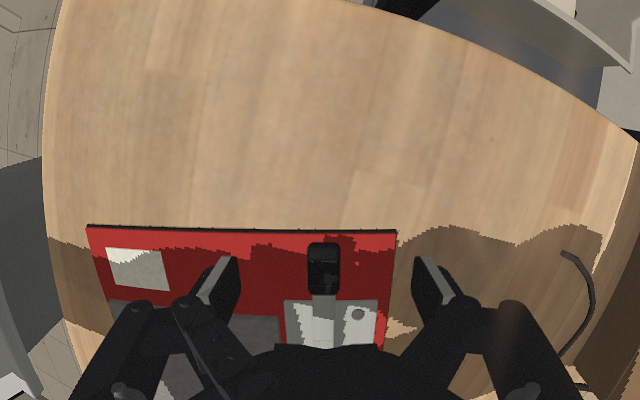

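View pics/s3.png

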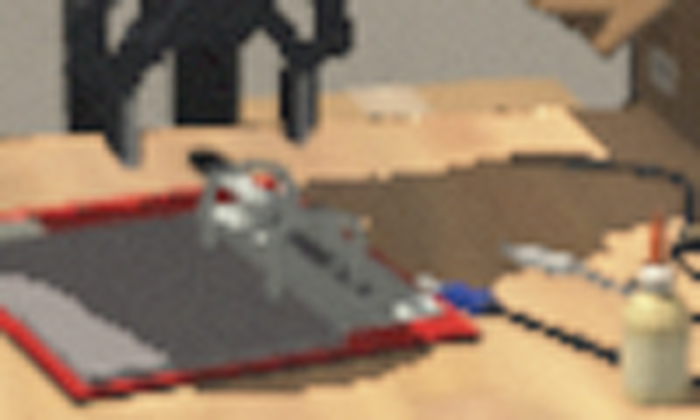

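```bash
python3 -m jog '[[[0.5,0,0,0,0,0,0],[0.7,0,0,0,0,0,0],[0.8,0,0,0,0,0,0],[0.9,0,0,0,0,0,0],[0.9,0,0,0,0,0,0],[0.9,0,0,0,0,0,0]]]' 20
python3 - <<'E'
from fit2 import *
s=bot.read_state();print(s["wrist_force"],s["width"]*85)
E
```

```text
time: 3.85
tool_pos: [0.521, 0.2367, 0.1846]
tcp_rot: [-1.94, -2.47, 0.001]
wrist_force: [-2.5, 0.7, 2.3]
width: 0.179
[-2.45166374  0.68623622  2.26694104] 15.21295171495937
```

```bash
python3 -m jog '[[[0.9,0,0,-0.3,0,0,0],[0.9,0,0,-0.6,0,0,0],[0.9,-0.05,0,-0.9,0,0,0],[0.9,-0.1,0,-1.2,0,0,0],[0.9,-0.2,0,-1.6,0,0,0],[0.9,-0.25,0,-2,0,0,0],[0.9,-0.4,0,-2.5,0,0,0],[0.9,-0.4,0,-2.5,0,0,0]]]'
python3 - <<'E'
from fit2 import *
s=bot.read_state();print(s["wrist_force"],s["width"]*85)
im=bot.read_camera("wrist");cv2.imwrite("pics/w4.png",im[:,:,::-1])
E
```

```text
time: 4.85
tool_pos: [0.5226, 0.2319, 0.211]
tcp_rot: [1.94, 2.47, -0.002]
wrist_force: [-3.6, -6.5, 5.3]
width: 0.185
[-3.6173783  -6.45362757  5.3124196 ] 15.719131737326418
```

View pics/w4.png

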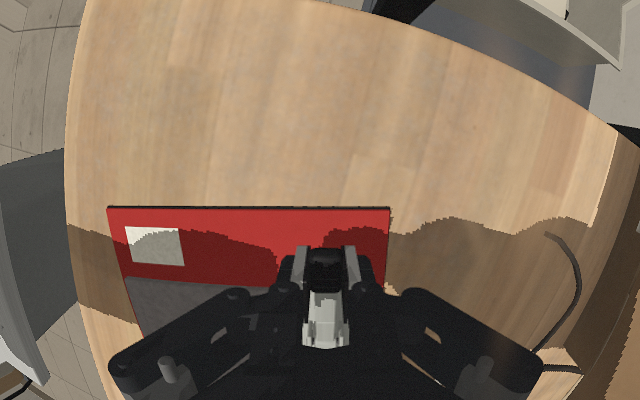

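```bash
python3 -m jog '[[[0,0,0,0,0,0,0],[0,0,0,0,0,0,0],[0,0,0,0,0,0,0],[0,0,0,0,0,0,0],[0,0,0,-2,0,0,0],[0,0,0,-7,0,0,0],[0,0,0,-12,0,0,0],[0,0,0,-12,0,0,0]]]'
python3 - <<'E'
from fit2 import *
s=bot.read_state();print(s["wrist_force"],s["width"]*85)
np.save("w5.npy",np.r_[bot.camera_model("wrist")["rvec"],bot.camera_model("wrist")["tvec"]])
im=bot.read_camera("wrist");cv2.imwrite("pics/w5.png",im[:,:,::-1])
im=bot.read_camera("side");crop(im,240,155,360,225,6,"pics/s5.png")
E
```

```text
time: 5.9
tool_pos: [0.5246, 0.2338, 0.3371]
tcp_rot: [1.937, 2.466, 0.017]
wrist_force: [0.6, -0.4, 0.0]
width: 1.004
[ 0.62180364 -0.41757397  0.00430689] 85.31718112843836
```

View pics/w5.png

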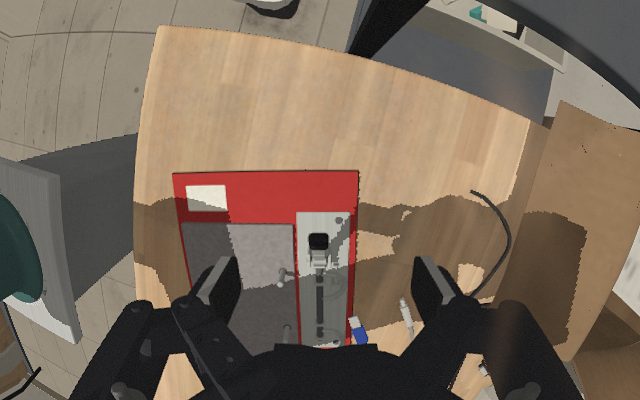

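View pics/s5.png

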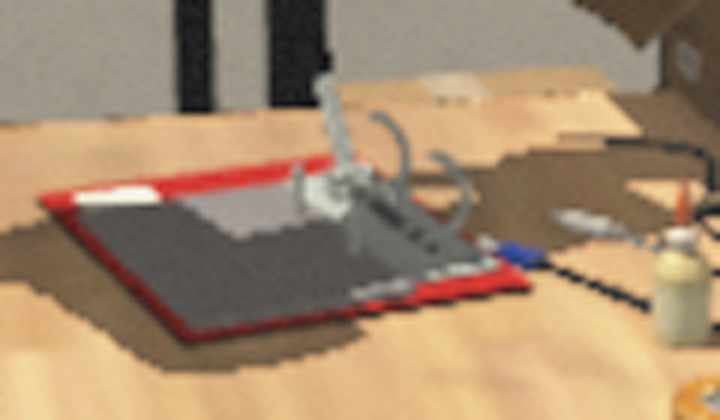

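Run:
```python
from fit2 import *
s=bot.read_state();rel(s,loc([.49,.1145,.237],.02,-.10,.30),down(.237))
```

```text
shift [-20.75  -4.     3.15] turn [ 0.003 -0.     0.002] rows>= 3.4
```

```bash
python3 -m jog '[[[0,-6,-1,0,0,0,0],[0,-12,-2.5,1,0,0,0],[0,-18,-4,3,0,0,0],[0,-20.8,-4,3,0,0,0],[0,-20.8,-4,3,0,0,0],[0,-20.8,-4,3,0,0,0],[0,-20.8,-4,3,0,0,0]]]'
python3 - <<'E'
from fit2 import *
s=bot.read_state();print(s["joint_vel"])
np.save("w6.npy",np.r_[bot.camera_model("wrist")["rvec"],bot.camera_model("wrist")["tvec"]])
im=bot.read_camera("wrist");cv2.imwrite("pics/w6.png",im[:,:,::-1])
crop(im,180,60,440,260,3,"pics/c7.png")
E
```

```text
time: 6.88
tool_pos: [0.5325, 0.0224, 0.2994]
tcp_rot: [-1.939, -2.471, 0.0]
wrist_force: [0.0, 0.4, 0.1]
width: 0.999
[ 0.00405708 -0.00439315 -0.00301441 -0.00361529 -0.00175234 -0.00254869]
```

View pics/c7.png

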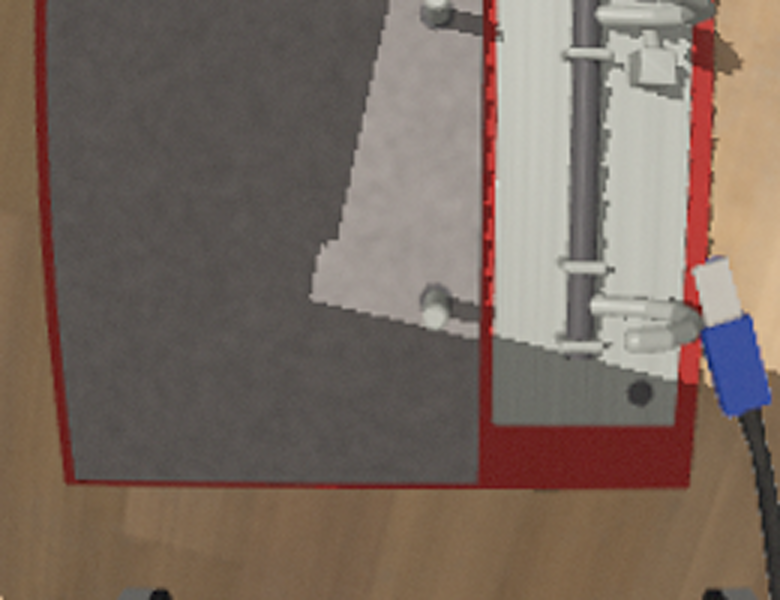

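Run:
```python
from fit2 import *
im=cv2.imread("pics/w6.png")[:,:,::-1]
crop(im,300,30,360,80,10,"pics/c8.png");crop(im,300,140,360,190,10,"pics/c9.png")
a=cv2.imread("pics/c8.png");b=cv2.imread("pics/c9.png");cv2.imwrite("pics/c8.png",np.vstack([a,b])[:, :])
a=cv2.imread("pics/c8.png");print(a.shape)
cv2.imwrite("pics/c8.png",cv2.resize(a,(360,600)) if 0 else np.hstack([a[:500,:400],a[500:,:400]]))
```

```text
(1000, 600, 3)
```

View pics/c8.png

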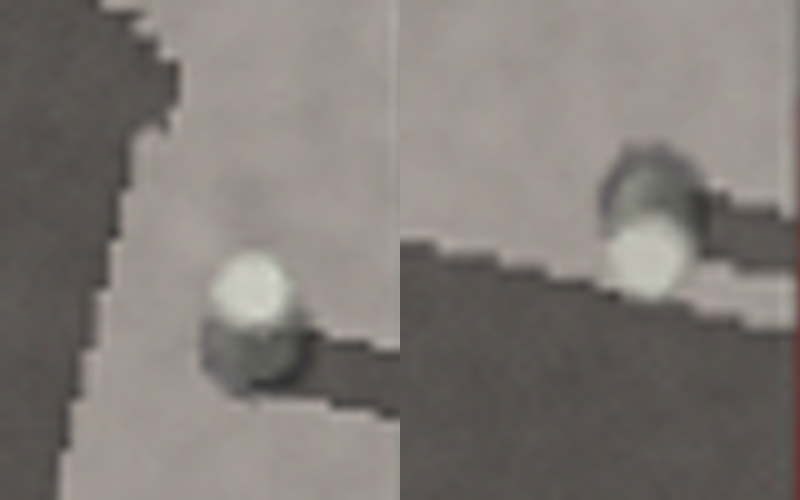

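Run:
```python
from fit2 import *
m=wm("w6.npy")
L=onz(m,324.75,58.45,.04,True);Rr=onz(m,324.55,165.35,.04,True)
d=L-Rr;print(L,Rr,np.linalg.norm(d),"yaw",np.arctan2(-d[0],d[1]))
g=[.49,.1145,.237];print(loc(g,.02,.015),loc(g,.02,-.065))
yaw=np.arctan2(-d[0],d[1]);mid=(L+Rr)/2
F=[0,0,yaw];F[:2]=(mid-loc([0,0,yaw],.02,-.025))[:2];print("file",F)
np.save("file.npy",F)
B=[.4804,-.2876,.128]
s=bot.read_state();rel(s,loc(B,0,-.03,.30),down(.128))
```

```text
[0.5051277  0.13338682 0.04      ] [0.52399191 0.0557177  0.04      ] 0.07992716447880514 yaw 0.23826547403601978
[0.50591912 0.13377645 0.        ] [0.52470212 0.05601271 0.        ]
file [np.float64(0.48922438938446), np.float64(0.11412563053286615), np.float64(0.23826547403601978)]
shift [-31.85 -12.8   -0.04] turn [-0.    -0.     0.113] rows>= 5.5
```

```bash
python3 -m jog '[[[0,-6,-2,0,0,0,0.05],[0,-12,-5,0,0,0,0.11],[0,-18,-7,0,0,0,0.11],[0,-24,-10,0,0,0,0.11],[0,-30,-12,0,0,0,0.11],[0,-35,-13,0,0,0,0.11],[0,-35,-13,0,0,0,0.11],[0,-35,-13,0,0,0,0.11],[0,-35,-13,0,0,0,0.11],[0,-35,-13,0,0,0,0.11]]]'
python3 - <<'E'
from fit2 import *
s=bot.read_state();print(s["joint_vel"])
np.save("w7.npy",np.r_[bot.camera_model("wrist")["rvec"],bot.camera_model("wrist")["tvec"]])
im=bot.read_camera("wrist");cv2.imwrite("pics/w7.png",im[:,:,::-1])
crop(im,220,40,420,190,4,"pics/c10.png")
E
```

```text
time: 8.18
tool_pos: [0.4896, -0.348, 0.2997]
tcp_rot: [-2.071, -2.362, -0.0]
wrist_force: [-0.1, -0.3, -0.5]
width: 0.999
[-0.00370197  0.00076422 -0.00302876 -0.00083175 -0.00010754 -0.00282118]
```

View pics/c10.png

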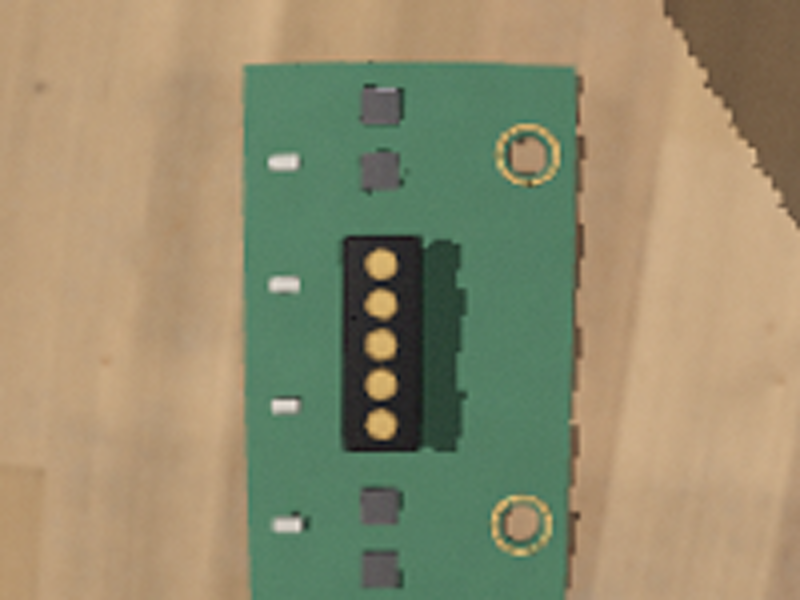

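View pics/w7.png

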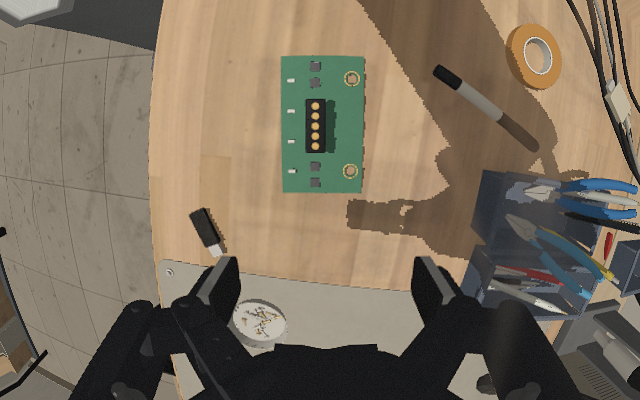

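Run:
```python
from fit2 import *
m=wm("w7.npy")
L=onz(m,352-.375,78.75-.375,.004,True);Rr=onz(m,350.5-.375,171.25-.375,.004,True)
d=L-Rr;yaw=np.arctan2(-d[0],d[1]);mid=(L+Rr)/2
print(L,Rr,np.linalg.norm(d))
B=[0,0,yaw];B[:2]=(mid-loc([0,0,yaw],.025,0))[:2];print("board",B);np.save("board.npy",B)
print("block px pred",proj(m,loc(B,-.005,0,.022),True))
s=bot.read_state();rel(s,loc(B,-.005,0,.240),down(B[2]-np.pi/2))
```

```text
[ 0.49833809 -0.24280951  0.004     ] [ 0.50842386 -0.32245291  0.004     ] 0.08027946752127464
board [np.float64(0.4785790529733062), np.float64(-0.2857720404106532), np.float64(0.1259660908561527)]
block px pred [315.08990026 125.78331465]
shift [ 6.34 -0.78  5.98] turn [-0.    -0.     1.576] rows>= 8.4
```

```bash
python3 -m jog '[[[0,3,-0.4,0,0,0,0.18],[0,6.3,-0.8,0,0,0,0.37],[0,6.3,-0.8,0,0,0,0.55],[0,6.3,-0.8,0,0,0,0.74],[0,6.3,-0.8,0,0,0,0.92],[0,6.3,-0.8,2,0,0,1.1],[0,6.3,-0.8,4,0,0,1.3],[0,6.3,-0.8,6,0,0,1.47],[0,6.3,-0.8,6,0,0,1.571],[0,6.3,-0.8,6,0,0,1.576],[0,6.3,-0.8,6,0,0,1.576]]]'
python3 - <<'E'
from fit2 import *
B=np.load("board.npy")
s=bot.read_state();rel(s,loc(B,-.005,0,.178),down(B[2]-np.pi/2));print(s["q"])
im=bot.read_camera("wrist");cv2.imwrite("pics/w8.png",im[:,:,::-1])
E
```

```text
time: 9.6
tool_pos: [0.4736, -0.2879, 0.2402]
tcp_rot: [3.135, 0.198, 0.001]
wrist_force: [-0.2, -0.9, 0.3]
width: 1.0
shift [ 0.02 -0.15  6.22] turn [ 0.001 -0.001 -0.   ] rows>= 1.0
[-5.91193492e-01  1.97114800e-01  2.01400736e+00  2.93530778e-05
  9.29524605e-01  8.53640781e-01]
```

View pics/w8.png

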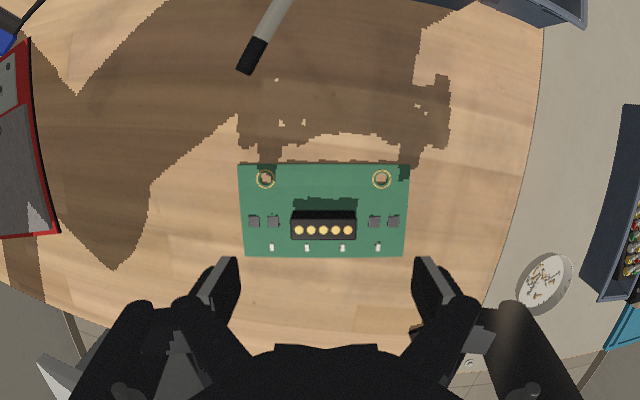

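```bash
python3 -m jog '[[[0,0,-0.15,3,0,0,0],[0,0,-0.15,5.7,0,0,0],[0,0,-0.15,5.8,0,0,0],[0.2,0,-0.15,5.8,0,0,0],[0.35,0,-0.15,5.8,0,0,0],[0.45,0,-0.15,5.8,0,0,0],[0.55,0,-0.15,5.8,0,0,0],[0.6,0,-0.15,5.8,0,0,0],[0.6,0,-0.15,5.8,0,0,0]]]' 30
python3 - <<'E'
from fit2 import *
B=np.load("board.npy")
s=bot.read_state();print(s["width"]*85,s["wrist_force"]);rel(s,loc(B,-.005,0,.178),down(B[2]-np.pi/2))
im=bot.read_camera("wrist");cv2.imwrite("pics/w9.png",im[:,:,::-1])
E
```

```text
time: 10.78
tool_pos: [0.4737, -0.287, 0.183]
tcp_rot: [3.134, 0.194, 0.003]
wrist_force: [-0.7, 1.3, 5.8]
width: 0.502
42.66568568454788 [-0.74123328  1.26019512  5.81488889]
shift [ 0.   -0.06  0.5 ] turn [ 0.001 -0.002 -0.002] rows>= 0.1
```

View pics/w9.png

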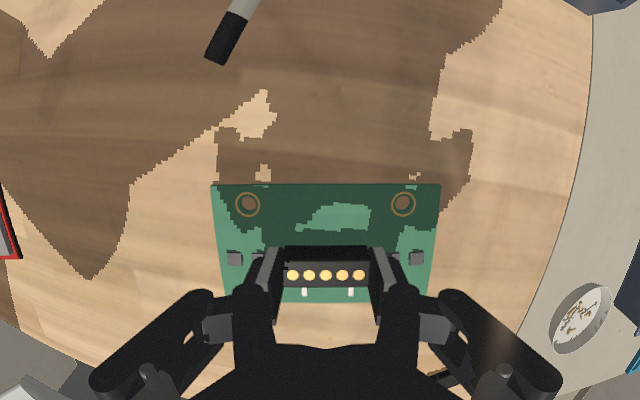

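```bash
python3 -m jog '[[[0.6,0,0,-0.5,0,0,0],[0.6,0,0,-2,0,0,0],[0.6,0,0,-5,0,0,0],[0.6,0,0,-9,0,0,0],[0.6,0,0,-12,0,0,0],[0.6,0,0,-12,0,0,0],[0.6,0,0,-12,0,0,0]]]'
python3 - <<'E'
from fit2 import *
s=bot.read_state();print(s["width"]*85,s["wrist_force"])
np.save("w10.npy",np.r_[bot.camera_model("wrist")["rvec"],bot.camera_model("wrist")["tvec"]])
im=bot.read_camera("wrist");cv2.imwrite("pics/w10.png",im[:,:,::-1])
im=bot.read_camera("side");crop(im,250,170,390,270,5,"pics/s10.png")
E
```

```text
time: 11.7
tool_pos: [0.4726, -0.2863, 0.3011]
tcp_rot: [-3.135, -0.194, 0.001]
wrist_force: [-0.3, 0.9, -0.9]
width: 0.507
43.1188921069421 [-0.273917    0.88586943 -0.94038002]
```

View pics/w10.png

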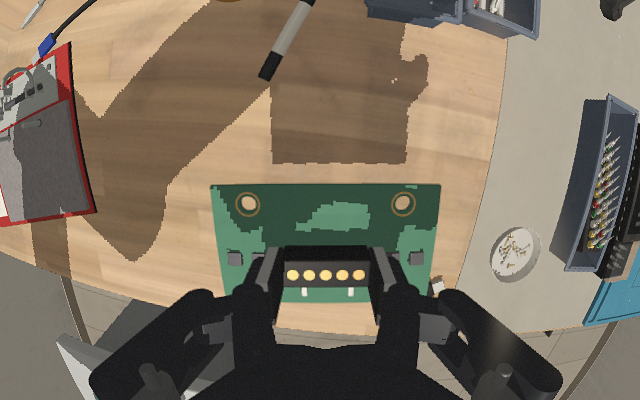

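View pics/s10.png

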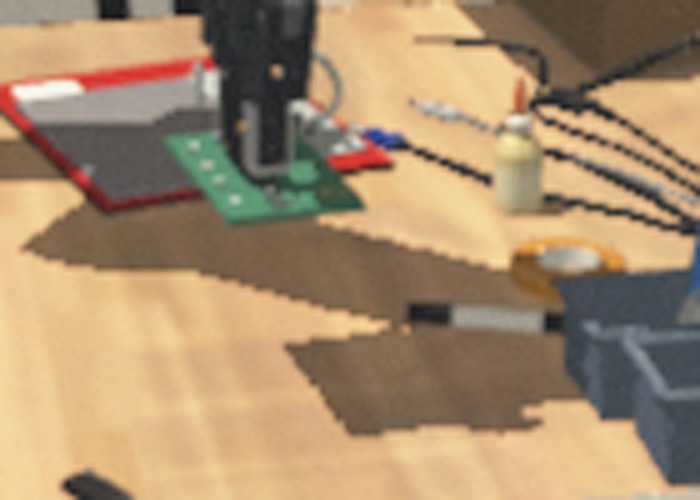

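Run:
```python
from fit2 import *
im=cv2.imread("pics/w10.png")[:,:,::-1]
crop(im,230,180,430,230,4,"pics/c11.png")
```

```text
(no output)
```

View pics/c11.png

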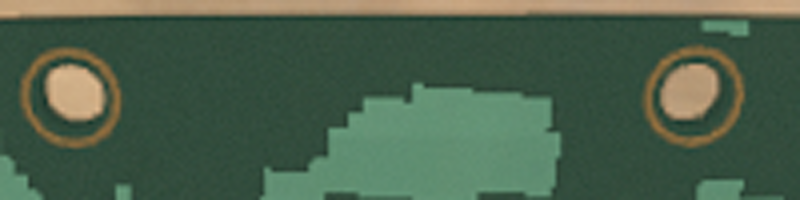

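```bash
cat > goal.py <<'E'
from fit2 import *
T=R.from_matrix([[0,-.954,-.299],[1,0,0],[0,-.299,.954]]) # unused
def tool_of(m,p,r,u,v,depth):
    c,d=ray(m,u,v,True);c=r.inv().apply(c-p);d=r.inv().apply(d);return c+d*(depth-c[2])/d[2]
E
python3 - <<'E'
from goal import *
m=wm("w10.npy");s=bot.read_state();p,r=pose(s)
for D in (.177,.179,.181):
    L=tool_of(m,p,r,247.375,203.875,D);Q=tool_of(m,p,r,403.125,203.875,D);print(D,L.round(4),Q.round(4),np.linalg.norm(L-Q))
E
```

```text
0.177 [ 0.0305 -0.0396  0.177 ] [0.0305 0.0401 0.177 ] 0.0797618036568104
0.179 [ 0.0299 -0.0402  0.179 ] [0.0298 0.0407 0.179 ] 0.08083913223619946
0.181 [ 0.0292 -0.0407  0.181 ] [0.0292 0.0412 0.181 ] 0.08191646081558854
```

```bash
cat >> goal.py <<'E'
L=np.array([0.5051277,0.13338682]);Rr=np.array([0.52399191,0.0557177]);mid=(L+Rr)/2;yaw=.23827
u=np.array([np.cos(yaw),np.sin(yaw)])
def tgt(z,k=.0300): return np.r_[mid-k*u,z],down(yaw-np.pi/2)
E
python3 - <<'E'
from goal import *
s=bot.read_state();rel(s,*tgt(.255));print(tgt(.255)[0])
E
```

```text
shift [  5.92 -36.9    4.56] turn [-0.002  0.002 -0.115] rows>= 6.0
[0.48540737 0.0874716  0.255     ]
```

```bash
python3 -m jog '[[[0.6,0.5,-5,0,0,0,-0.02],[0.6,1.5,-10,0,0,0,-0.05],[0.6,2.5,-15,0,0,0,-0.08],[0.6,3.5,-20,0,0,0,-0.1],[0.6,4.5,-25,0,0,0,-0.115],[0.6,5,-30,0,0,0,-0.115],[0.6,5.9,-34,0,0,0,-0.115],[0.6,5.9,-36.5,0,0,0,-0.115],[0.6,5.9,-36.9,1.5,0,0,-0.115],[0.6,5.9,-36.9,3,0,0,-0.115],[0.6,5.9,-36.9,3,0,0,-0.115],[0.6,5.9,-36.9,3,0,0,-0.115]]]'
python3 - <<'E'
from goal import *
s=bot.read_state();print(s["width"]*85,s["wrist_force"],s["joint_vel"]);rel(s,*tgt(.255))
np.save("w11.npy",np.r_[bot.camera_model("wrist")["rvec"],bot.camera_model("wrist")["tvec"]])
im=bot.read_camera("wrist");cv2.imwrite("pics/w11.png",im[:,:,::-1])
E
```

```text
time: 13.3
tool_pos: [0.4861, 0.086, 0.2712]
tcp_rot: [3.119, 0.372, -0.002]
wrist_force: [-0.2, -0.2, -1.0]
width: 0.508
43.19836037208617 [-0.20851616 -0.17188766 -0.95952589] [ 0.00087145 -0.01276241 -0.01580006  0.00172775 -0.00124381  0.00247831]
shift [-0.03 -0.16  1.62] turn [ 0.     0.001 -0.001] rows>= 0.3
```

View pics/w11.png

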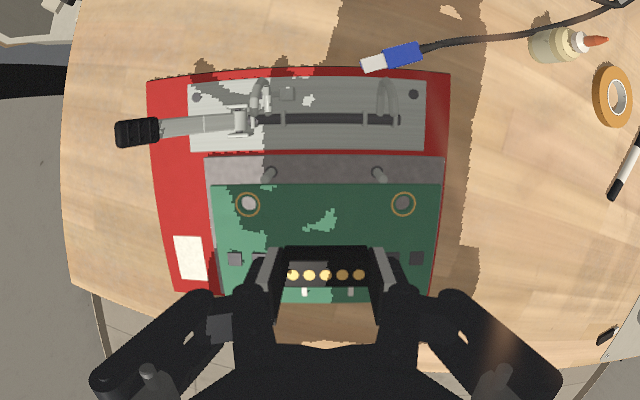

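Run:
```python
from goal import *
m=wm("w11.npy")
im=cv2.imread("pics/w11.png")[:,:,::-1];crop(im,230,150,430,230,4,"pics/c12.png")
for q in (L,Rr): print((proj(m,np.r_[q,.04],True)+.375-[230,150])*4,(proj(m,np.r_[q,.012],True)+.375-[230,150])*4)
```

```text
[137.30791346 122.13290792] [165.279489    88.32854552]
[611.79228648 121.57185123] [585.69079519  87.79772476]
```

View pics/c12.png

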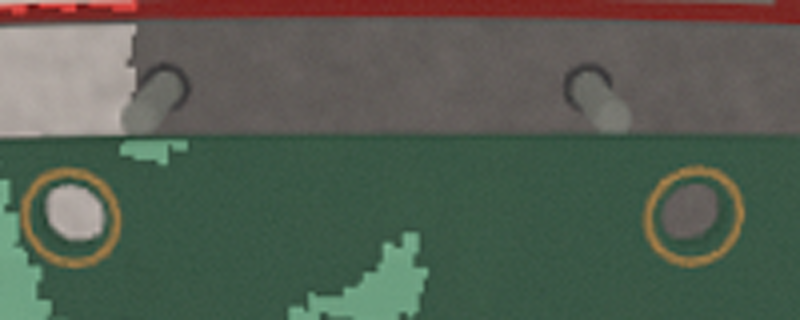

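```bash
python3 - <<'E'
from goal import *
s=bot.read_state();rel(s,*tgt(.229,.0294))
E
python3 -m jog '[[[0.6,0,-0.15,1.5,0,0,0],[0.6,0.05,-0.15,3,0,0,0],[0.6,0.05,-0.15,4,0,0,0],[0.6,0.05,-0.15,4,0,0,0],[0.6,0.05,-0.15,4,0,0,0]]]'
python3 - <<'E'
from goal import *
s=bot.read_state();print(s["wrist_force"],s["joint_vel"]);rel(s,*tgt(.229,.0294))
np.save("w12.npy",np.r_[bot.camera_model("wrist")["rvec"],bot.camera_model("wrist")["tvec"]])
im=bot.read_camera("wrist");cv2.imwrite("pics/w12.png",im[:,:,::-1]);crop(im,230,150,430,230,4,"pics/c13.png")
m=wm("w12.npy")
for q in (L,Rr): print((proj(m,np.r_[q,.04],True)+.375-[230,150])*4,(proj(m,np.r_[q,.012],True)+.375-[230,150])*4)
E
```

```text
shift [ 0.   -0.15  4.27] turn [ 0.    -0.    -0.001] rows>= 0.7
time: 13.98
tool_pos: [0.4863, 0.0885, 0.2317]
tcp_rot: [3.119, 0.374, 0.0]
wrist_force: [0.4, -0.5, -1.0]
width: 0.512
[ 0.39654532 -0.48369922 -1.02605032] [-7.64235922e-05 -8.87723396e-03 -7.39157743e-03  1.06048391e-03
 -5.79248605e-04  6.45945927e-04]
shift [-0.05  0.08  0.27] turn [ 0.    -0.     0.001] rows>= 0.0
[100.92539957 194.71445702] [138.72584328 144.77252905]
[678.10688069 195.08121245] [638.70831431 145.15034745]
```

View pics/c13.png

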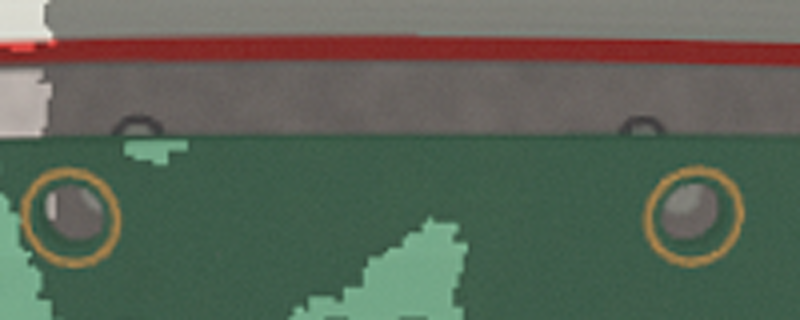

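Run:
```python
from goal import *
m=wm("w12.npy");s=bot.read_state();p,r=pose(s)
for (a,b) in ((138,140.5),(641,140.5)):
    q=onz(m,a/4+230-.375,b/4+150-.375,.012,True);print(q,r.inv().apply(q-p))
for (a,b) in ((71,217),(694,217)):print(tool_of(m,p,r,a/4+230-.375,b/4+150-.375,.178))
```

```text
[0.50579303 0.1336332  0.012     ] [ 0.02926028 -0.03929428  0.22005094]
[0.52481933 0.05557476 0.012     ] [0.02927643 0.04104949 0.2200558 ]
[ 0.02980251 -0.03997331  0.178     ]
[0.02980369 0.03947468 0.178     ]
```

```bash
python3 -m jog '[[[0.6,-0.05,0.1,0.2,0,0,0],[0.6,-0.05,0.1,0.4,0,0,0],[0.6,-0.05,0.1,0.4,0,0,0],[0.6,-0.05,0.1,0.4,0,0,0]]]'
python3 - <<'E'
from goal import *
s=bot.read_state();print(s["wrist_force"],s["joint_vel"]);rel(s,*tgt(.229,.0294))
np.save("w13.npy",np.r_[bot.camera_model("wrist")["rvec"],bot.camera_model("wrist")["tvec"]])
im=bot.read_camera("wrist");cv2.imwrite("pics/w13.png",im[:,:,::-1]);crop(im,230,150,430,230,4,"pics/c14.png")
crop(im,235,190,265,215,14,"pics/a.png");crop(im,388,190,418,215,14,"pics/b.png")
cv2.imwrite("pics/c15.png",np.hstack([cv2.imread("pics/a.png")[:,:400],cv2.imread("pics/b.png")[:,:400]]))
E
```

```text
time: 14.52
tool_pos: [0.4859, 0.0873, 0.2277]
tcp_rot: [-3.119, -0.374, -0.0]
wrist_force: [0.1, 0.7, -1.1]
width: 0.502
[ 0.10743778  0.67211568 -1.14561985] [ 0.00079955 -0.00053157 -0.00249938 -0.00063271  0.00021728 -0.00088689]
shift [ 0.01 -0.02 -0.13] turn [-0.    -0.     0.001] rows>= 0.0
```

View pics/c14.png

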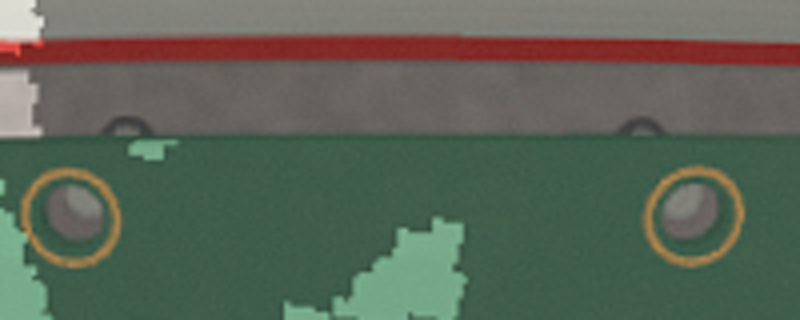

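View pics/c15.png

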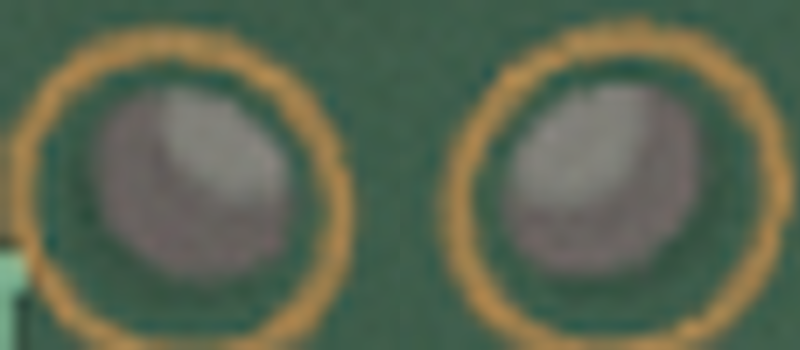

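Run:
```python
from goal import *
m=wm("w13.npy");s=bot.read_state();p,r=pose(s)
W=lambda t:proj(m,p+r.apply(t),True)+.464
a=tool_of(m,p,r,247.375,203.875,.178);b=tool_of(m,p,r,403.125,203.875,.178);print(a,b)
for c,o in ((a,(235,190)),(b,(388,190))):
  for dep,rad in ((.178,.00425),(.182,.00425),(.1877,.00325),(.1877,.00225)):
    P=np.array([(W([c[0]+rad*np.cos(t),c[1]+rad*np.sin(t),dep])-o)*14 for t in np.linspace(0,6.28,60)])-([0,0])
    print(dep,rad,"u",P[:,0].min().round(),P[:,0].max().round(),"v",P[:,1].min().round(),P[:,1].max().round())
```

```text
[ 0.0299688  -0.04002792  0.178     ] [0.02996948 0.03959013 0.178     ]
0.178 0.00425 u 69.0 292.0 v 89.0 311.0
0.182 0.00425 u 96.0 315.0 v 59.0 276.0
0.1877 0.00325 u 158.0 321.0 v 44.0 205.0
0.1877 0.00225 u 183.0 295.0 v 69.0 180.0
0.178 0.00425 u 106.0 329.0 v 89.0 311.0
0.182 0.00425 u 83.0 302.0 v 59.0 276.0
0.1877 0.00325 u 78.0 240.0 v 44.0 205.0
0.1877 0.00225 u 103.0 215.0 v 69.0 180.0
```

```bash
python3 -m jog '[[[0.6,0,0.02,0.3,0,0,0],[0.6,0,0.02,0.6,0,0,0],[0.6,0,0.02,0.9,0,0,0],[0.6,0,0.02,1.2,0,0,0],[0.6,0,0.02,1.2,0,0,0]]]'
python3 - <<'E'
from goal import *
s=bot.read_state();print(s["wrist_force"])
im=bot.read_camera("wrist");cv2.imwrite("pics/w14.png",im[:,:,::-1])
crop(im,235,190,265,215,14,"pics/a.png");crop(im,388,190,418,215,14,"pics/b.png")
cv2.imwrite("pics/c16.png",np.hstack([cv2.imread("pics/a.png")[:,:400],cv2.imread("pics/b.png")[:,:400]]))
E
```

```text
time: 15.2
tool_pos: [0.4858, 0.0871, 0.2153]
tcp_rot: [-3.119, -0.374, 0.001]
wrist_force: [0.5, -0.4, -0.6]
width: 0.506
[ 0.54566624 -0.37322811 -0.61661787]
```

View pics/c16.png

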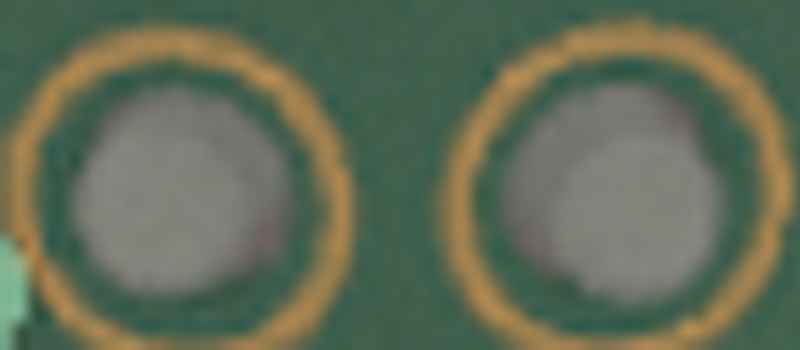

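```bash
python3 -m jog '[[[0.6,0,0,0.4,0,0,0],[0.6,0,0,0.8,0,0,0],[0.6,0,0,1.2,0,0,0],[0.6,0,0,1.5,0,0,0],[0.6,0,0,1.7,0,0,0],[0.6,0,0,1.8,0,0,0],[0.6,0,0,1.8,0,0,0]]]'
python3 - <<'E'
from goal import *
s=bot.read_state();print(s["wrist_force"])
im=bot.read_camera("wrist");cv2.imwrite("pics/w15.png",im[:,:,::-1])
im=bot.read_camera("side");crop(im,240,155,360,225,6,"pics/s15.png")
E
```

```text
time: 16.12
tool_pos: [0.486, 0.0871, 0.1977]
tcp_rot: [-3.119, -0.374, 0.0]
wrist_force: [-0.6, 0.5, -0.8]
width: 0.5
[-0.5749887   0.46566182 -0.79008919]
```

View pics/w15.png

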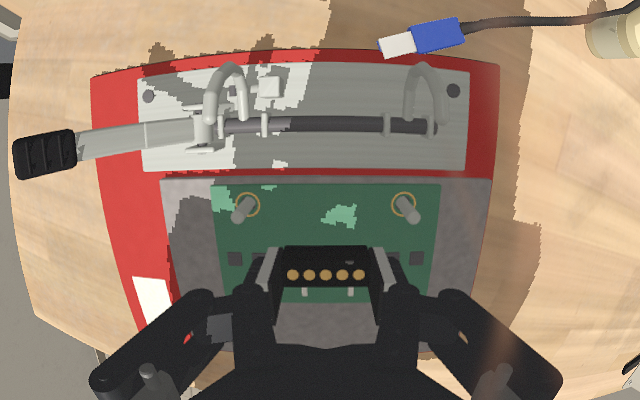

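View pics/s15.png

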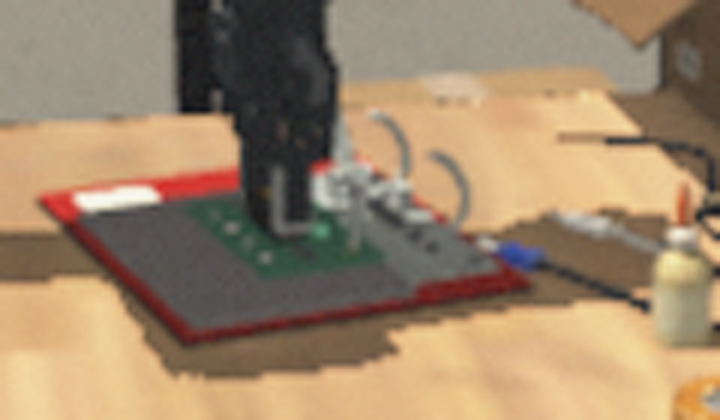

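```bash
python3 -m jog '[[[0.6,0,0,0.1,0,0,0],[0.6,0,0,0.2,0,0,0],[0.6,0,0,0.2,0,0,0]]]';python3 -m jog '[[[0.6,0,0,0.05,0,0,0],[0.6,0,0,0.05,0,0,0]]]'
```

```text
time: 16.6
tool_pos: [0.4859, 0.0871, 0.1956]
tcp_rot: [-3.119, -0.374, 0.0]
wrist_force: [-0.1, 0.3, -0.7]
width: 0.504
time: 16.85
tool_pos: [0.486, 0.0871, 0.1952]
tcp_rot: [3.119, 0.374, -0.0]
wrist_force: [-0.4, 0.7, -0.9]
width: 0.504
```

```bash
python3 -m jog '[[[0.6,0,0,0.05,0,0,0],[0.6,0,0,0.05,0,0,0]]]';python3 -m jog '[[[0.6,0,0,0.05,0,0,0],[0.6,0,0,0.05,0,0,0]]]'
```

```text
time: 17.1
tool_pos: [0.486, 0.0872, 0.195]
tcp_rot: [3.119, 0.374, 0.0]
wrist_force: [-2.0, 0.3, 2.0]
width: 0.502
time: 17.35
tool_pos: [0.4861, 0.0872, 0.1949]
tcp_rot: [3.119, 0.374, -0.0]
wrist_force: [-2.8, -1.0, 7.5]
width: 0.501
```

```bash
python3 -m jog '[[[0.6,0,0,-0.08,0,0,0],[0.6,0,0,-0.08,0,0,0]]]';python3 -m jog '[[[0.4,0,0,0,0,0,0],[0.3,0,0,0,0,0,0],[0.2,0,0,0,0,0,0],[0.2,0,0,0,0,0,0],[0.2,0,0,-1,0,0,0],[0.2,0,0,-4,0,0,0],[0.2,0,0,-8,0,0,0],[0.2,0,0,-11,0,0,0],[0.2,0,0,-11,0,0,0],[0.2,0,0,-11,0,0,0]]]';python3 - <<'E'
from goal import *
s=bot.read_state();print(s["wrist_force"])
im=bot.read_camera("wrist");cv2.imwrite("pics/w16.png",im[:,:,::-1])
im=bot.read_camera("side");crop(im,240,155,360,225,6,"pics/s16.png")
E
```

```text
time: 17.6
tool_pos: [0.4861, 0.0872, 0.195]
tcp_rot: [3.119, 0.374, 0.001]
wrist_force: [-0.3, 0.7, 1.3]
width: 0.506
time: 18.85
tool_pos: [0.4856, 0.0871, 0.3048]
tcp_rot: [3.119, 0.374, -0.0]
wrist_force: [0.2, 1.0, -0.5]
width: 0.801
[ 0.18540013  1.01515624 -0.50023449]
```

View pics/w16.png

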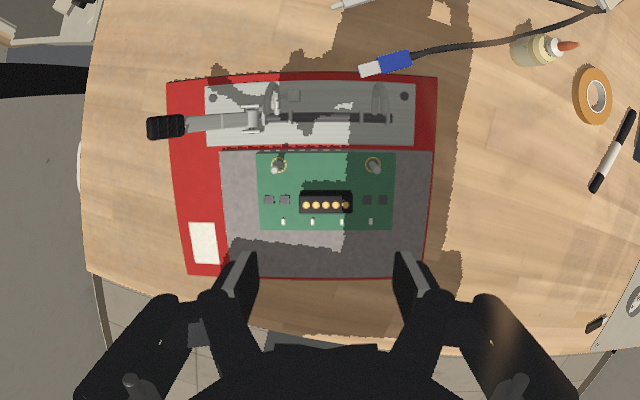

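View pics/s16.png

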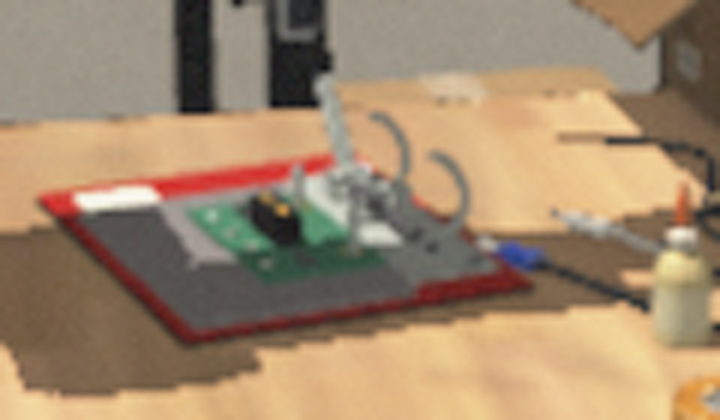

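Run:
```python
from goal import *
F=[.4898,.1143,.238];s=bot.read_state();rel(s,loc(F,.06,.080,.295),down(.238));print(loc(F,.06,.112),loc(F,.06,.08))
```

```text
shift [  7.1  -10.54   0.85] turn [-0.002  0.002 -1.57 ] rows>= 8.4
[0.52170362 0.23728845 0.        ] [0.52924793 0.20619048 0.        ]
```

```bash
python3 -m jog '[[[0.4,0,0,-3,0,0,-0.18],[0.6,1.5,-2,-3,0,0,-0.36],[0.8,3,-4,-3,0,0,-0.54],[1,4.5,-6,-3,0,0,-0.72],[1,6,-8,-3,0,0,-0.9],[1,7.1,-10.5,-3,0,0,-1.08],[1,7.1,-10.5,-3,0,0,-1.26],[1,7.1,-10.5,-3,0,0,-1.44],[1,7.1,-10.5,-1,0,0,-1.57],[1,7.1,-10.5,0.2,0,0,-1.57],[1,7.1,-10.5,0.2,0,0,-1.57],[1,7.1,-10.5,0.2,0,0,-1.57]]]' 30;python3 - <<'E'
from goal import *
F=[.4898,.1143,.238]
s=bot.read_state();print(s["wrist_force"]);rel(s,loc(F,.06,.080,.295),down(.238))
im=bot.read_camera("wrist");cv2.imwrite("pics/w17.png",im[:,:,::-1])
im=bot.read_camera("side");crop(im,240,135,360,225,6,"pics/s17.png")
E
```

```text
time: 20.45
tool_pos: [0.5302, 0.2059, 0.303]
tcp_rot: [-1.943, -2.468, 0.0]
wrist_force: [0.0, 0.2, 0.4]
width: 0.001
[0.03476998 0.24158167 0.42780446]
shift [ 0.05 -0.09  0.8 ] turn [-0.     0.    -0.001] rows>= 0.1
```

View pics/w17.png

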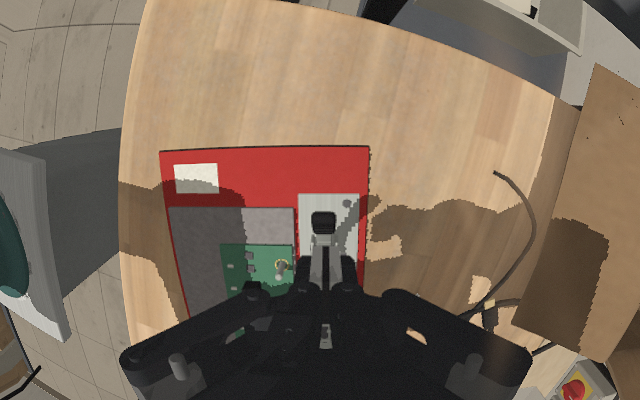

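View pics/s17.png

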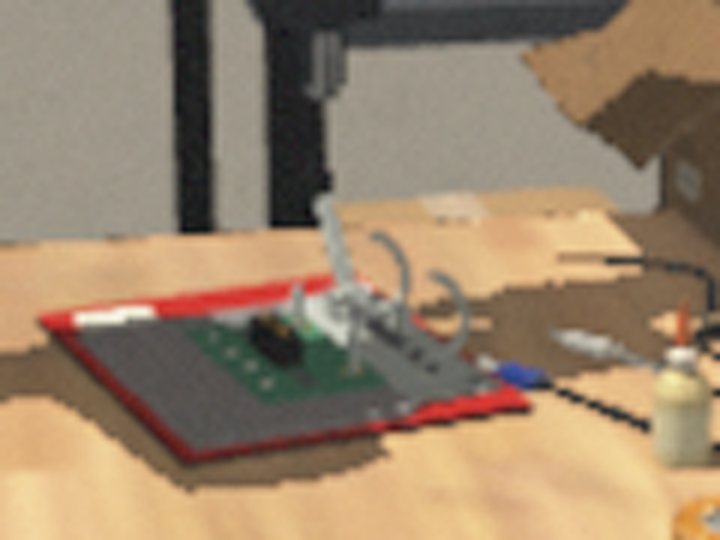

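```bash
python3 -m jog '[[[1,0,-0.1,1.5,0,0,0],[1,0,-0.1,2.7,0,0,0],[1,0,-0.1,3,0,0,0],[1,0.05,-0.1,3.3,0,0,0],[1,0.2,-0.1,3.5,0,0,0],[1,0.4,-0.1,3.8,0,0,0],[1,0.7,-0.1,4.1,0,0,0],[1,0.7,-0.1,4.1,0,0,0]]]';python3 - <<'E'
from goal import *
F=[.4898,.1143,.238]
s=bot.read_state();print(s["wrist_force"]);rel(s,loc(F,.06,.080,.303),down(.238))
im=bot.read_camera("wrist");cv2.imwrite("pics/w18.png",im[:,:,::-1])
im=bot.read_camera("side");crop(im,240,135,360,225,6,"pics/s18.png")
E
```

```text
time: 21.55
tool_pos: [0.5278, 0.213, 0.2633]
tcp_rot: [1.941, 2.469, 0.002]
wrist_force: [-1.9, -1.1, 6.6]
width: 0.001
[-1.88347596 -1.08530709  6.58217367]
shift [-0.69 -0.02 -3.97] turn [ 0.001 -0.     0.   ] rows>= 0.6
```

View pics/w18.png

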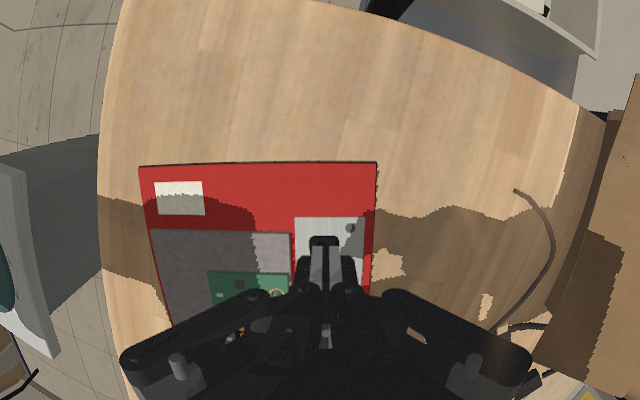

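View pics/s18.png

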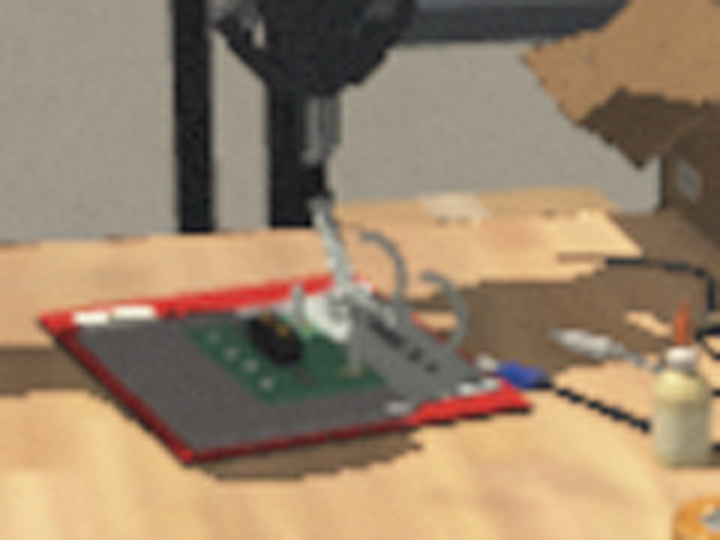

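```bash
python3 -m jog '[[[1,0.35,0,0.3,0,0,0],[1,0.7,0,0.6,0,0,0],[1,1,0,0.95,0,0,0],[1,1.25,0,1.3,0,0,0],[1,1.5,0,1.65,0,0,0],[1,1.8,0,2,0,0,0],[1,2,0,2.4,0,0,0],[1,2.2,0,2.8,0,0,0],[1,2.2,0,2.8,0,0,0]]]';python3 - <<'E'
from goal import *
F=[.4898,.1143,.238]
s=bot.read_state();print(s["wrist_force"]);rel(s,loc(F,.06,.080,.303),down(.238))
im=bot.read_camera("wrist");cv2.imwrite("pics/w19.png",im[:,:,::-1])
im=bot.read_camera("side");crop(im,240,135,360,225,6,"pics/s19.png")
E
```

```text
time: 22.78
tool_pos: [0.5225, 0.2343, 0.2355]
tcp_rot: [1.942, 2.47, 0.001]
wrist_force: [-3.7, -1.1, 10.2]
width: -0.0
[-3.65966674 -1.06224606 10.19680757]
shift [-2.89 -0.   -6.75] turn [ 0.001 -0.     0.   ] rows>= 1.2
```

View pics/w19.png

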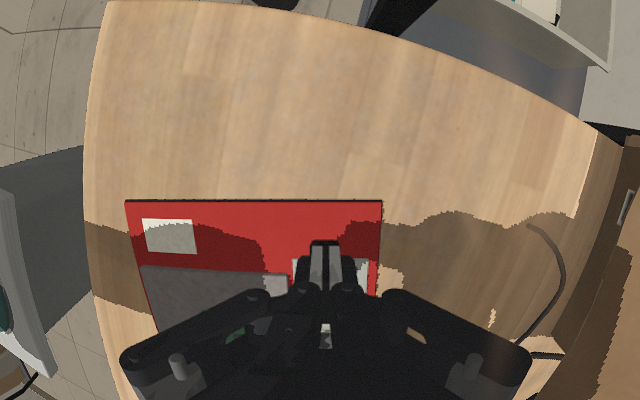

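View pics/s19.png

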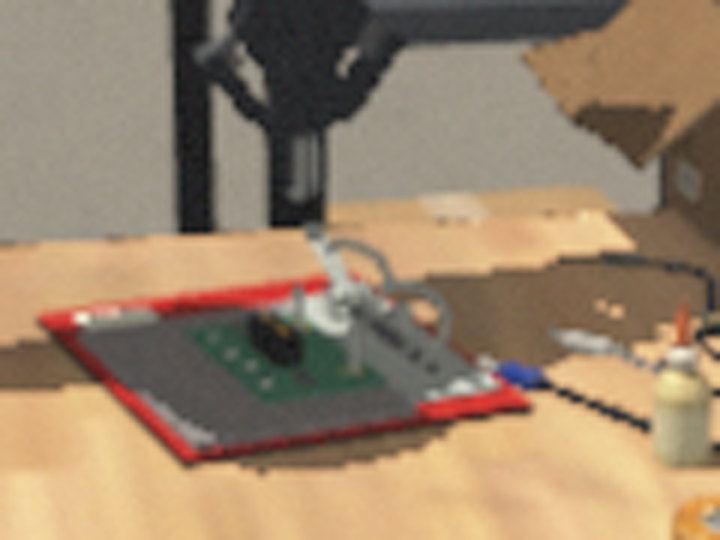

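```bash
python3 -m jog '[[[1,0.15,0,0.35,0,0,0],[1,0.3,0,0.7,0,0,0],[1,0.4,0,1.05,0,0,0],[1,0.5,0,1.4,0,0,0],[1,0.6,0,1.75,0,0,0],[1,0.65,0,2.1,0,0,0],[1,0.65,0,2.4,0,0,0],[1,0.65,0,2.4,0,0,0]]]';python3 - <<'E'
from goal import *
F=[.4898,.1143,.238]
s=bot.read_state();print(s["wrist_force"]);rel(s,loc(F,.06,.080,.303),down(.238))
im=bot.read_camera("side");crop(im,240,135,360,225,6,"pics/s20.png")
E
```

```text
time: 23.88
tool_pos: [0.5209, 0.2407, 0.2104]
tcp_rot: [1.942, 2.469, 0.002]
wrist_force: [-1.8, 0.5, 3.1]
width: 0.002
[-1.84333519  0.54377993  3.08601808]
shift [-3.55  0.   -9.26] turn [ 0.001 -0.001  0.   ] rows>= 1.6
```

View pics/s20.png

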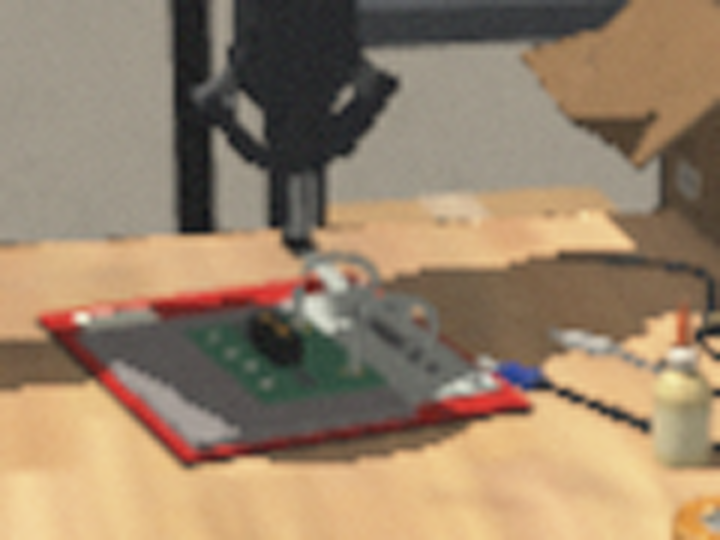

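```bash
python3 -m jog '[[[1,0,0,0.3,0,0,0],[1,0,0,0.6,0,0,0],[1,0,0,0.6,0,0,0]]]';python3 -m jog '[[[1,0,0,0.15,0,0,0],[1,0,0,0.15,0,0,0]]]';python3 -m jog '[[[1,-0.1,0,0.1,0,0,0],[1,-0.1,0,0.1,0,0,0]]]'
```

```text
time: 24.3
tool_pos: [0.5205, 0.2397, 0.2031]
tcp_rot: [-1.942, -2.469, 0.003]
wrist_force: [0.4, 0.5, 0.7]
width: 0.0
time: 24.55
tool_pos: [0.5206, 0.24, 0.202]
tcp_rot: [-1.942, -2.469, 0.001]
wrist_force: [-0.3, -0.0, -0.6]
width: 0.001
time: 24.8
tool_pos: [0.521, 0.2391, 0.2014]
tcp_rot: [-1.942, -2.469, 0.0]
wrist_force: [0.9, -1.0, -0.5]
width: 0.002
```

```bash
python3 -m jog '[[[1,0,0,0.1,0,0,0],[1,0,0,0.1,0,0,0]]]';python3 -m jog '[[[1,0,0,0.08,0,0,0],[1,0,0,0.08,0,0,0]]]'
python3 - <<'E'
from goal import *
im=bot.read_camera("side");crop(im,240,135,360,225,6,"pics/s21.png")
E
```

```text
time: 25.05
tool_pos: [0.521, 0.2392, 0.2004]
tcp_rot: [-1.942, -2.469, 0.0]
wrist_force: [-0.2, -0.9, 0.3]
width: -0.002
time: 25.3
tool_pos: [0.5211, 0.2393, 0.1997]
tcp_rot: [1.942, 2.469, 0.0]
wrist_force: [-0.9, -0.2, -0.0]
width: 0.001
```

View pics/s21.png

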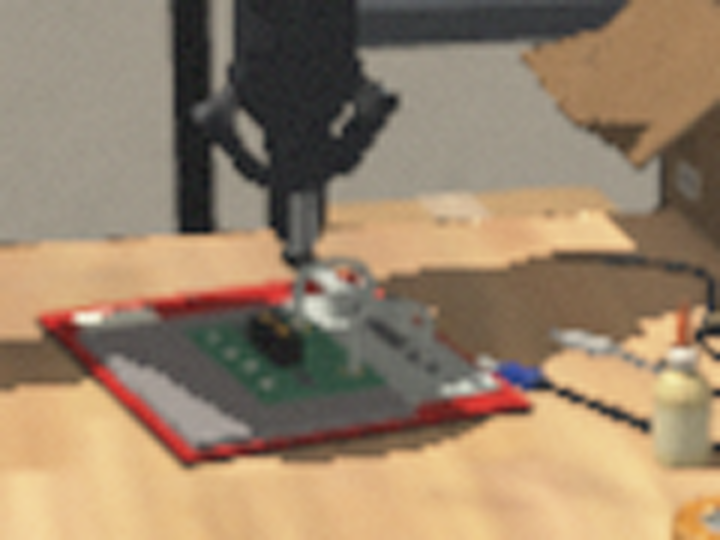

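```bash
python3 -m jog '[[[1,0,0,-2,0,0,0],[1,0,0,-6,0,0,0],[1,0,0,-12,0,0,0],[1,-6,0,-18,0,0,0],[1,-10,0,-18,0,0,0],[1,-10,-3,-18,0,0,0],[1,-10,-3,-18,0,0,0],[1,-10,-3,-18,0,0,0]]]';python3 - <<'E'
from goal import *
np.save("w22.npy",np.r_[bot.camera_model("wrist")["rvec"],bot.camera_model("wrist")["tvec"]])
im=bot.read_camera("wrist");cv2.imwrite("pics/w22.png",im[:,:,::-1]);crop(im,200,20,440,200,3.3,"pics/c22.png")
im=bot.read_camera("side");crop(im,240,155,380,255,5.5,"pics/s22.png")
E
```

```text
time: 26.35
tool_pos: [0.5156, 0.1352, 0.3807]
tcp_rot: [1.941, 2.469, 0.002]
wrist_force: [-0.7, 0.5, -0.1]
width: -0.0
```

View pics/w22.png

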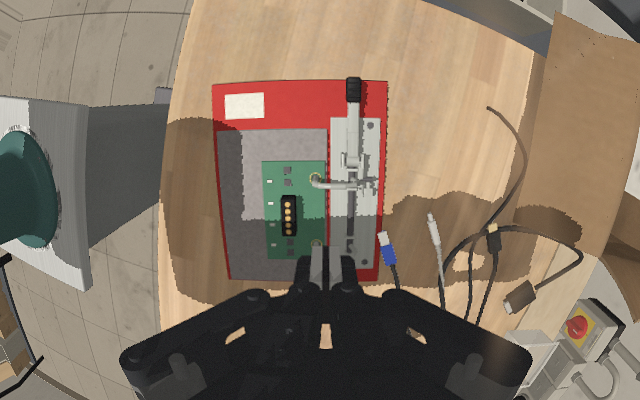

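View pics/s22.png

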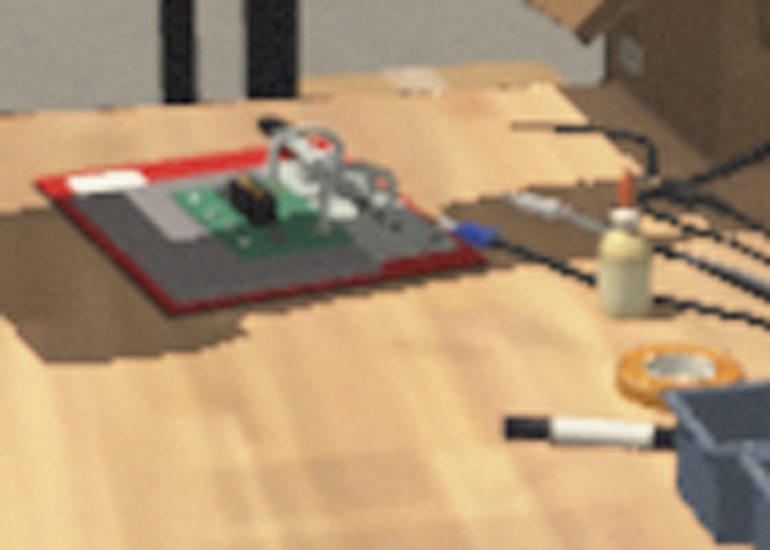

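View pics/c22.png

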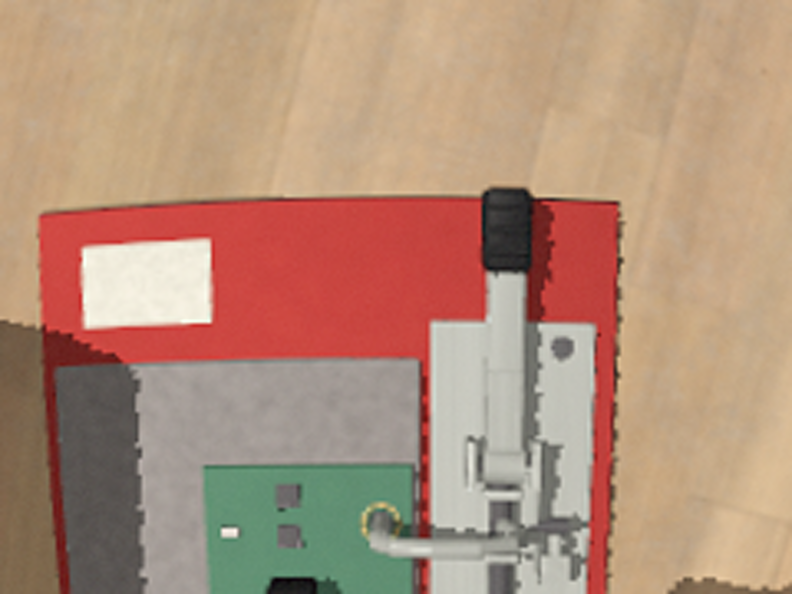

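The lever lies flat with its tab overhanging the cover's edge, as in the first pictures. The arches are shut on the posts over the board, and the tape, bottle and pen are unmoved. I'm handing the job in.

Run:
```python
from workcell import bot
print(bot.finish_job())
```

```text
the job is handed in; nothing more can be done
None
```

The job is done and handed in at about 26 s of the 72 s allowed; no verdict was reported.

- **Opening:** I gripped the lever tab lightly and lifted it about 25 mm along its arc. After I let go, the lever and arches sprang fully open.
- **Board:** I gripped the board by its terminal block and lined the holes up over the posts with the wrist camera. I lowered it until it touched the panel, with a peak reading of about 7.5 N and the wide part towards the open side. Then I let go.
- **Closing:** I pressed the tab down along its arc with closed fingers. The highest force read at the stops along the way was about 10 N. At the end the force fell to zero, which shows the lever snapped home.

**Last checks:** After the snap, the closed fingertips came down to about 27 mm, the height of the tab's top when shut, and felt nothing. The final side picture shows the lever flat and both arches shut on the posts over the flat board. The wrist view confirms the lever and the left arch, but the fingers hid the right one. The tape roll, flux bottle and pen had not moved. I did not look at the parts dish again after lifting the board away, though the arm never went back near it. The arm was clear of everything, and no check failed.

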